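Lock the fuel cap onto the tank

ROBOT

A 6-joint arm with a two-finger parallel gripper is mounted at the origin on the work surface. World frame = base frame: x ahead of the robot, y to its left, z up, the work surface at z = 0. Lengths are in m, angles in rad, forces in N, time in s.
With the tool pointing down it reaches from about 0.25 to 0.8 m from the base axis. Payload 8.5 kg.
Tool frame: the origin (TCP) lies between the finger pads; the fingertips stand 17 mm ahead of it and the grasp point (between the pads) lies 2 mm behind it; z points along the fingers, y is the line along which they close (so a half turn about z gives the same grasp; the last joint's range is limited). The gripper opens to 85 mm and grips with 20 to 120 N. Pads are 22 mm wide; open, the fingers measure 114 mm over their backs; the gripper's body (76 mm by 85 mm) begins 54 mm behind the grasp point. The pads swing forward as they close: fully open they stand 13 mm farther back than shut.
Start: joints at [-1.255, 0.238, -0.013, 1.319, 0, 1.571], TCP at [0.163, -0.499, 0.248] pointing down, gripper open.
Joint ranges: [-2.66, 2.66], [-1.03, 1.9], [-1.14, 1.46], [-1.82, 2.27], [-1.45, 1.34], [-3.14, 3.14]. Speed limits (rad/s): [2.22, 2.22, 2.79, 3.14, 3.14, 3.14].

INTERFACE

Orientations are given as a unit quaternion [w, x, y, z].
In Python, from bench import sense, eyes, hand_in gives the robot as it stands.
- The arm moves only by the shell command python3 -m inch 'ROWS' [FORCE]. ROWS is JSON, a list of rows, each an object of numbers: "hand": the opening, from -1 (shut) to 1 (fully open); "x", "y", "z": the shift along the tool's x, y, z in m; "twist": the turn about the tool's z in degrees. A call has 1 to 8 rows; each row is the pose to reach, as a shift and turn from the pose commanded when the call began, along the tool's axes at that moment; what a row does not reach only later rows make up. A row lasts 1/10 s, in which the tool goes at most 50 mm and 8.59 degrees, less where a joint would pass 70% of its speed; a pose out of reach is approached as far as the arm can. A call with a gripper value outside its range is refused whole. The fingers move at their own pace and stop on an object; FORCE is the grip in N (left out, the last holds). Time passes only in rows, so rows that repeat a pose let the fingers close. It gives the time, the measured TCP pose, the force, the opening and the grip force at its end, in the units of the state.
- sense(): the state, without advancing time (a new reading comes with each control period).
- eyes.read_camera(name): name is "side" or "top" or "wrist"; returns a dict with "frame" (420x560x3 uint8, red, green, blue), "fx", "fy", "cx", "cy" (pixels), "cam_to_world" (4x4, takes a point from camera to world coordinates). Camera axes: x right, y down, z forward; pixel columns grow to the right and rows downward; lengths in m; the calibration is good to about 2 mm. A picture is of the moment at which its call begins. There is no depth.
- hand_in(): hands the job in; it is judged then, once.
The state is a dict: "clock": time; "joint_positions": joint angles; "qvel": joint speeds; "joint_torque": joint torques, N m; "position": TCP position; "tool_rot": TCP orientation; "force": force on the tool from outside, world axes, zero at the start; "torque": the same for the moment, N m; "opening": opening from 0.0 (shut) to 1.0 (fully open); "gripper_force": force on a finger pad.
Only numpy, scipy, OpenCV 4.12 (cv2) and the standard library are available. Lean on these libraries where they do the work, as an engineer would, in place of code of your own. Each camera call takes 0.05 s, during which the arm holds its last target. There are 200 camera calls.

TASK

Close the fuel tank on the workbench with the black cap that has the red grip: lower it into the tank's filler neck with its grip in line with the white marks, then turn it clockwise (seen from above) until it comes up tight against its stop, about 75 degrees on, with the grip in line with the red marks. Let go of it, and leave the blue-gripped cap where it stands.

Things in the scene. Friction and masses are not known exactly. Their poses are not given: they have to be found in the camera images.
- fuel_cap_grip (a point): Black cap with RED grip, 200 g, stands on bench. Point: on its axis in the grip, 53 mm above its foot. Grip: bar 70 long (x), 16 wide (y), its top 18 mm above the point. Below the point: at 24 mm the top of the flange disc (94 dia, 5 thick; low 60 mm hub on it is look only), at 29 mm its underside, then a 38 dia plug; near its foot a 10 mm cross pin, 68 long, lies along x under the grip.
- neck_top (a point): Steel filler neck, 90 mm dia, on a fixed black tank 240 x 180 x 110 high. Point: on the neck's axis, at the top of the rubber seal on its rim, 150 mm above the bench; z up; x along the red marks on the tank: the grip's direction when locked (either way round). Seal is springy: yields up to 4 mm under 2 to 8 N. Entered, the cap's flange rests on it, the cap's grip point 29 mm above this point.
- keyway (a point): One of two slots (other opposite) that let the cap's pin in, 75 deg anticlockwise from the red marks seen from above, by a white mark; point 32 mm from the neck's axis, 5 mm below the seal's top. Play: 4 mm all round, 10 deg. Turned clockwise, ramps pull the pin and cap down about 3 mm; level from about 65 deg, hard stop at about 80 deg. Takes under 0.6 N m, stays locked. Anticlockwise is blocked.
- blue_cap_grip (a point): The other cap, the same in shape and size but with a BLUE grip; a bystander, to be left where it stands. Point and axes as for the red one.
Things that resemble listed ones, but are neither listed nor needed, are in the scene too. What is shaped like the part that bears fuel_cap_grip but green is not meant.

How it is judged:
By the outcome, as a careful person would: the job done as asked, in the order asked, and still so for the second after the job is handed in, with the robot touching nothing.
It also fails if it takes over 40 s, if anything falls off the work surface, if the arm or the gripper's body presses on something with over 40 N, if the wrist force passes 120 N, or if a joint passes its speed limit or range.

## Working session

There is one attempt and no reset: what is moved stays moved. The work goes in short steps, Python scripts to look and compute and a shell command to move; the robot and the scene stay as the last step left them, time stands still between calls to the robot, and variables do not carry over. Pictures are saved under pics/ and viewed, at most 10 in all, crops included, and the job is handed in when it is done.

```bash
mkdir -p pics; python3 - <<'E'
from bench import sense, eyes
import cv2,numpy as np,pickle
d={}
for n in ["top","side"]:
    r=eyes.read_camera(n); d[n]=r
    cv2.imwrite(f"pics/{n}0.png",cv2.resize(r["frame"][:,:,::-1],(800,600),interpolation=cv2.INTER_CUBIC))
    print(n,r["fx"],r["cx"],r["cy"],np.round(r["cam_to_world"],3).tolist())
pickle.dump(d,open("d0.pkl","wb"))
s=sense();print(s)
E
```

```text
top 399.2313476032215 278.9227413813728 203.11554706202364 [[0.011, -0.995, 0.103, 0.418], [-1.0, -0.011, -0.0, 0.059], [0.001, -0.103, -0.995, 0.878], [0.0, 0.0, 0.0, 1.0]]
side 526.8552910723699 275.5510070328347 201.30653551491667 [[-0.704, -0.373, 0.604, -0.253], [-0.71, 0.384, -0.591, 0.796], [-0.012, -0.845, -0.535, 0.78], [0.0, 0.0, 0.0, 1.0]]
{'clock': 0.1, 'joint_positions': array([-1.25498708e+00,  2.38721659e-01, -1.41725779e-02,  1.31916546e+00,
       -1.46722391e-05,  1.57079804e+00]), 'qvel': array([-0.00132422, -0.00021872,  0.00034107,  0.0003412 , -0.00100713,
       -0.00142082]), 'joint_torque': array([-4.71179028e-04, -5.39719963e+01,  3.46997488e+01,  1.34080337e-02,
       -1.15134765e-05, -6.62267979e-06]), 'position': array([ 0.16294833, -0.49871574,  0.2477404 ]), 'tool_rot': array([-6.22672475e-04,  9.87558884e-01,  1.57248375e-01, -1.06577371e-04]), 'force': array([-1.09795874, -0.41707831, -0.2812561 ]), 'torque': array([-0.03171289, -0.04803243,  0.05819663]), 'gripper_force': 0.0, 'opening': 0.9993629524981198}
```

View pics/top0.png

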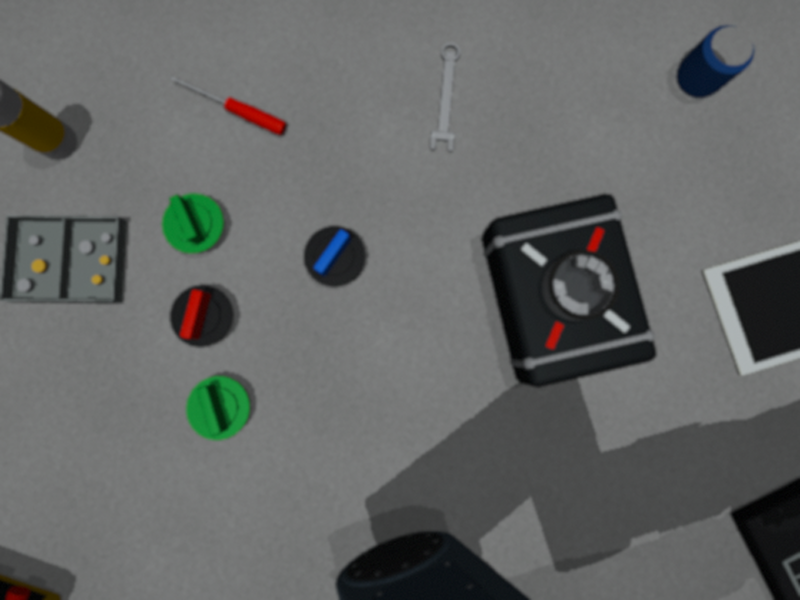

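View pics/side0.png

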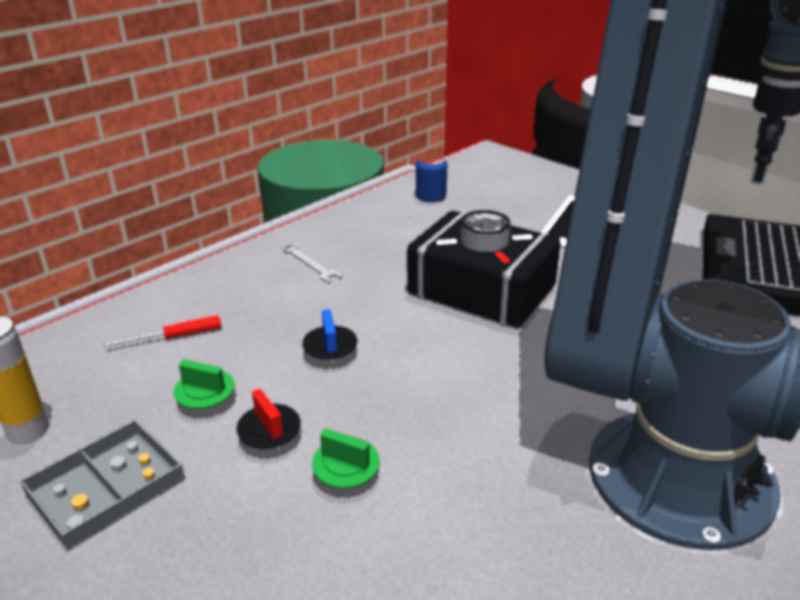

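The top view shows a red-gripped black cap at (195,314), green caps at (193,222) and (219,407), a blue-gripped cap at (332,255) and the tank neck at about (582,285). The side view shows the red cap at (266,415). Only the black cap with the red grip fits the description. The red screwdriver at (255,115) does not. I'll confirm this in an enlarged crop.

```bash
python3 - <<'E'
import cv2,numpy as np,pickle
d=pickle.load(open("d0.pkl","rb"))
def crop(n,c,r,w,h,k): return cv2.resize(d[n]["frame"][r:r+h,c:c+w,::-1],(w*k,h*k),interpolation=cv2.INTER_CUBIC)
# top: red cap 5x from (100,180) 80x60 ; tank 3.33 
a=crop("top",110,190,66,60,6); b=crop("top",340,135,134,100,3)
b=crop("top",360,145,100,100,4)
c=crop("side",160,265,66,50,4); 
e=crop("side",280,135,120,70,4)
im=np.zeros((600,800,3),np.uint8)
im[:360,:396]=a; im[:400,400:800]=b; im[360:560,:264]=c; im[400:600,400:800]=e[:200,:400]
cv2.imwrite("pics/crop1.png",im)
E
```

```text
(no output)
```

View pics/crop1.png

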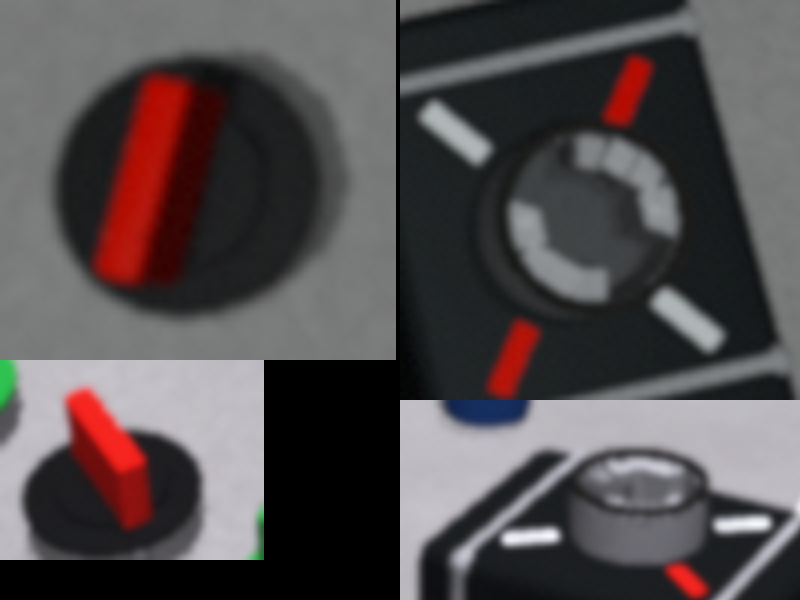

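The crop confirms the black cap with the red grip. Its grip's top face is centred at crop (143,178). The tank's red marks are at (629,90) and (513,359), its white marks at (455,132) and (687,321), and the seal ring at (594,215).

```bash
cat > h.py <<'E'
import numpy as np,cv2
def ray(r,px,z):
    M=np.array(r["cam_to_world"]); v=M[:3,:3]@[(px[0]-r["cx"])/r["fx"],(px[1]-r["cy"])/r["fy"],1]
    return M[:3,3]+v*(z-M[2,3])/v[2]
def cp(x,y,k,c,r,x0=0,y0=0): return ((x-x0+.5)/k-.5+c,(y-y0+.5)/k-.5+r)
def yaw(q):
    from scipy.spatial.transform import Rotation as R
    return R.from_quat([q[1],q[2],q[3],q[0]]).as_matrix()
E
python3 - <<'E'
import pickle; from h import *
from bench import sense
d=pickle.load(open("d0.pkl","rb"));t=d["top"];s=d["side"]
A=lambda x,y,z:ray(t,cp(x,y,6,110,190),z); B=lambda x,y,z:ray(t,cp(x,y,4,360,145,400,0),z)
C=lambda x,y,z:ray(s,cp(x,y,4,160,265,0,360),z); E=lambda x,y,z:ray(s,cp(x,y,4,280,135,400,400),z)
ang=lambda a,b:np.degrees(np.arctan2(*(a-b)[[1,0]]))
q=[A(*p,.071) for p in [(146,74),(190,82),(142,284),(93,272)]]
print("grip c",np.mean(q,0),"len",np.linalg.norm(q[0]-q[3]),np.linalg.norm(q[1]-q[2]),"w",np.linalg.norm(q[0]-q[1]),np.linalg.norm(q[3]-q[2]),"ang",ang(q[0],q[3]),ang(q[1],q[2]))
print("flange",A(189,186,.029),"dia",np.linalg.norm(A(57,186,.029)-A(322,186,.029)))
k=[(67,396),(82,388),(147,458),(128,472)]; print("side grip",np.mean([C(*p,.071) for p in k],0),ang(C(*k[0],.071),C(*k[3],.071)))
r1,r2,w1,w2=[B(*p,.11) for p in [(629,90),(513,359),(455,132),(687,321)]]
print("tank c",(r1+r2)/2,(w1+w2)/2,"red",ang(r1,r2),"white",ang(w1,w2),"rim",B(594,215,.15))
print("side rim",E(638,482,.15))
st=sense();R=yaw(st["tool_rot"]);print("tool x",R[:,0],"tool y",R[:,1],"z",R[:,2],st["position"])
E
```

```text
grip c [0.46574897 0.35335055 0.071     ] len 0.0686150854060285 0.06954299805824066 w 0.015242141015069202 0.017082307206366377 ang -12.282196684514604 -10.754075943508616
flange [0.46539546 0.35214716 0.029     ] dia 0.09396098554315407
side grip [0.46188799 0.35455108 0.071     ] -10.660796574827607
tank c [ 0.50531016 -0.18006175  0.11      ] [ 0.50403487 -0.17945158  0.11      ] red -24.11930189608265 white 50.551097468674286 rim [ 0.50474309 -0.1780178   0.15      ]
side rim [ 0.49908446 -0.17207147  0.15      ]
tool x [ 9.50545874e-01  3.10584193e-01 -1.46743896e-05] tool y [ 0.31058393 -0.95054512 -0.00126337] z [-4.06331330e-04  1.19633323e-03 -9.99999202e-01] [ 0.16294833 -0.49871574  0.2477404 ]
```

```bash
python3 -m inch '[{"x":0.025,"y":-0.032,"twist":2},{"x":0.055,"y":-0.071,"twist":4},{"x":0.085,"y":-0.110,"twist":6},{"x":0.115,"y":-0.149,"twist":8},{"x":0.145,"y":-0.188,"twist":10},{"x":0.175,"y":-0.227,"twist":12},{"x":0.205,"y":-0.266,"twist":14},{"x":0.235,"y":-0.305,"twist":16}]'
cat >> h.py <<'E'
def go(x,y,z,yawdeg):
    from bench import sense
    s=sense();R=yaw(s["tool_rot"]);y0=np.degrees(np.arctan2(R[1,0],R[0,0]))
    print("tool shift",np.round(R.T@(np.array([x,y,z])-s["position"]),4),"twist",round((y0-yawdeg+180)%360-180,2),"yaw",round(y0,2),"pos",s["position"].round(4),"q",s["joint_positions"].round(3),"F",s["force"].round(1),"open",round(s["opening"],3),"gf",s["gripper_force"],"t",s["clock"])
E
python3 -c "
from h import *
go(.465,.353,.248,-11.5)"
```

```text
tool shift [ 5.516e-01 -7.158e-01  6.000e-04] twist 29.59 yaw 18.09 pos [ 0.1629 -0.4987  0.2477] q [-1.255  0.239 -0.014  1.319 -0.     1.571] F [-1.1 -0.4 -0.3] open 0.999 gf 0.0 t 0.1invalid input at $[0]: expected keys hand, x, y, z, twist
```

```bash
python3 -m inch '[{"hand":1,"x":0.025,"y":-0.032,"z":0,"twist":2},{"hand":1,"x":0.055,"y":-0.071,"z":0,"twist":4},{"hand":1,"x":0.085,"y":-0.110,"z":0,"twist":6},{"hand":1,"x":0.115,"y":-0.149,"z":0,"twist":8},{"hand":1,"x":0.145,"y":-0.188,"z":0,"twist":10},{"hand":1,"x":0.175,"y":-0.227,"z":0,"twist":12},{"hand":1,"x":0.205,"y":-0.266,"z":0,"twist":14},{"hand":1,"x":0.235,"y":-0.305,"z":0,"twist":16}]'
python3 -c "
from h import *
go(.465,.353,.248,-11.5)"
```

```text
clock: 0.9
position: [0.2916, -0.1343, 0.2483]
tool_rot: [0.0, 1.0, 0.017, 0.0]
force: [1.5, 0.0, -0.4]
opening: 1.003
gripper_force: 0.0
tool shift [ 1.90e-01 -4.81e-01  4.00e-04] twist 13.47 yaw 1.97 pos [ 0.2916 -0.1343  0.2483] q [-0.432 -0.117 -0.4    1.287  0.     2.676] F [ 1.5  0.  -0.4] open 1.003 gf 0.0 t 0.9
```

```bash
python3 -m inch '[{"hand":1,"x":0.015,"y":-0.040,"z":0,"twist":-8},{"hand":1,"x":0.03,"y":-0.080,"z":0,"twist":-16},{"hand":1,"x":0.046,"y":-0.120,"z":0,"twist":-24},{"hand":1,"x":0.062,"y":-0.160,"z":0,"twist":-32},{"hand":1,"x":0.078,"y":-0.2,"z":0,"twist":-40},{"hand":1,"x":0.094,"y":-0.24,"z":0,"twist":-48},{"hand":1,"x":0.11,"y":-0.28,"z":0,"twist":-56},{"hand":1,"x":0.126,"y":-0.32,"z":0,"twist":-64}]' >/dev/null
python3 -c "
from h import *
go(.465,.353,.248,168.5)"
```

```text
tool shift [ 1.728e-01 -1.090e-02  1.000e-04] twist -102.04 yaw 66.46 pos [0.4059 0.1902 0.2482] q [ 0.438  0.107 -0.178  1.286 -0.     2.42 ] F [ 0.6 -1.1  0.2] open 1.0 gf 0.0 t 1.7
```

```bash
python3 -m inch '[{"hand":1,"x":0.04,"y":-0.002,"z":0,"twist":-8},{"hand":1,"x":0.08,"y":-0.004,"z":0,"twist":-16},{"hand":1,"x":0.12,"y":-0.007,"z":0,"twist":-24},{"hand":1,"x":0.15,"y":-0.01,"z":0,"twist":-32},{"hand":1,"x":0.173,"y":-0.011,"z":0,"twist":-40},{"hand":1,"x":0.173,"y":-0.011,"z":0,"twist":-48},{"hand":1,"x":0.173,"y":-0.011,"z":0,"twist":-56},{"hand":1,"x":0.173,"y":-0.011,"z":0,"twist":-64}]' >/dev/null
python3 -m inch '[{"hand":1,"x":0,"y":0,"z":0,"twist":-8},{"hand":1,"x":0,"y":0,"z":0,"twist":-16},{"hand":1,"x":0,"y":0,"z":0,"twist":-24},{"hand":1,"x":0,"y":0,"z":0,"twist":-32},{"hand":1,"x":0,"y":0,"z":0,"twist":-38},{"hand":1,"x":0,"y":0,"z":0,"twist":-38},{"hand":1,"x":0,"y":0,"z":0,"twist":-38}]' >/dev/null
python3 - <<'E'
from h import *
from bench import eyes
import pickle
go(.465,.353,.248,168.5)
r=eyes.read_camera("wrist");pickle.dump(r,open("w1.pkl","wb"))
im=cv2.resize(r["frame"][:,:,::-1],(800,600),interpolation=cv2.INTER_CUBIC)
cv2.imwrite("pics/w1.png",im);print(np.round(r["cam_to_world"],3).tolist(),r["fx"])
E
```

```text
tool shift [0.0013 0.002  0.0001] twist -0.59 yaw 167.91 pos [0.4659 0.3508 0.2481] q [0.645 0.34  0.13  1.361 0.    0.856] F [ 0.  -0.3  0.2] open 1.002 gf 0.0 t 3.2
[[0.21, 0.927, 0.311, 0.386], [0.978, -0.199, -0.067, 0.369], [0.0, 0.319, -0.948, 0.374], [0.0, 0.0, 0.0, 1.0]] 311.27124269312145
```

View pics/w1.png

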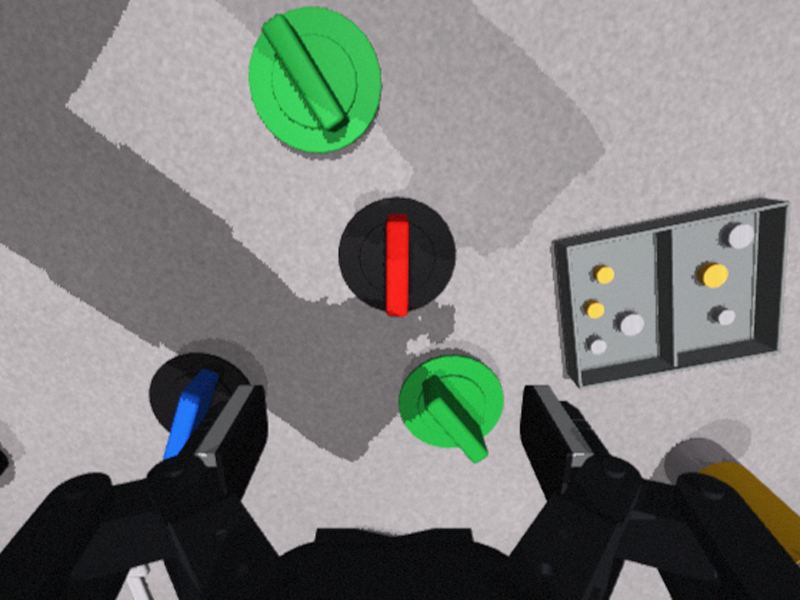

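The wrist view shows the red grip's top face with corners at about (387,222), (408,222), (408,315) and (386,315), between the fingers. The green cap is at (451,402) and the blue cap at (200,395).

```bash
python3 - <<'E'
from h import *
import pickle
r=pickle.load(open("w1.pkl","rb"));t=pickle.load(open("d0.pkl","rb"))["top"]
k=10/7
W=lambda x,y,z:ray(r,cp(x,y,k,0,0),z); T=lambda x,y,z:ray(t,cp(x,y,k,0,0),z)
q=[W(*p,.071) for p in [(387,222),(408,222),(408,315.5),(386,315.5)]]
c=np.mean(q,0);v=(q[2]+q[3]-q[0]-q[1]);print(c,np.linalg.norm(v)/2,np.degrees(np.arctan2(v[1],v[0])))
print("flange",W(397,254,.029))
for p in [(193,222),(219,407)]:print("green",T(*p,.029))
go(.465,.353,.053,168.5)
E
```

```text
[0.46546895 0.35455547 0.071     ] 0.06798509755300074 -12.237055733574117
flange [0.4633422 0.3551627 0.029    ]
green [0.60671922 0.3719257  0.029     ]
green [0.33126571 0.32070962 0.029     ]
tool shift [0.0013 0.0019 0.1951] twist -0.57 yaw 167.93 pos [0.4659 0.3509 0.2481] q [0.645 0.34  0.13  1.361 0.    0.856] F [ 0.  -0.2  0.3] open 1.001 gf 0.0 t 3.25
```

```bash
python3 -m inch '[{"hand":0.2,"x":0.0013,"y":0.0024,"z":0.03,"twist":0},{"hand":0.2,"x":0.0013,"y":0.0024,"z":0.06,"twist":0},{"hand":0.2,"x":0.0013,"y":0.0024,"z":0.09,"twist":0},{"hand":0.2,"x":0.0013,"y":0.0024,"z":0.12,"twist":0},{"hand":0.2,"x":0.0013,"y":0.0024,"z":0.15,"twist":0},{"hand":0.2,"x":0.0013,"y":0.0024,"z":0.175,"twist":0},{"hand":0.2,"x":0.0013,"y":0.0024,"z":0.19,"twist":0},{"hand":0.2,"x":0.0013,"y":0.0024,"z":0.195,"twist":0}]'
python3 -m inch '[{"hand":0.2,"x":0,"y":0,"z":0,"twist":0},{"hand":-1,"x":0,"y":0,"z":0,"twist":0},{"hand":-1,"x":0,"y":0,"z":0,"twist":0},{"hand":-1,"x":0,"y":0,"z":0,"twist":0},{"hand":-1,"x":0,"y":0,"z":0,"twist":0},{"hand":-1,"x":0,"y":0,"z":0,"twist":0},{"hand":-1,"x":0,"y":0,"z":0,"twist":0}]' 60
python3 -m inch '[{"hand":-1,"x":0,"y":0,"z":0,"twist":0},{"hand":-1,"x":0,"y":0,"z":0,"twist":0}]' 60
python3 -c "
from h import *
go(.465,.353,.053,168.5)"
```

```text
clock: 4.05
position: [0.4643, 0.3528, 0.0515]
tool_rot: [-0.001, 0.105, 0.995, -0.001]
force: [-0.1, -0.0, 0.1]
opening: 0.6
gripper_force: 0.0
clock: 4.75
position: [0.4657, 0.354, 0.0544]
tool_rot: [0.001, 0.104, 0.995, 0.001]
force: [-0.4, -0.1, 6.4]
opening: 0.18
gripper_force: 59.3
clock: 4.95
position: [0.4657, 0.354, 0.0544]
tool_rot: [0.001, 0.104, 0.995, 0.001]
force: [0.4, -0.1, 5.5]
opening: 0.18
gripper_force: 59.3
tool shift [ 0.0005 -0.0011  0.0014] twist -0.41 yaw 168.09 pos [0.4657 0.354  0.0544] q [ 0.65   0.464 -0.198  0.907  0.     0.858] F [ 0.4 -0.1  5.5] open 0.18 gf 59.291253089904785 t 4.95
```

```bash
python3 -m inch '[{"hand":-1,"x":0,"y":0,"z":-0.01,"twist":0},{"hand":-1,"x":0,"y":0,"z":-0.035,"twist":0},{"hand":-1,"x":0,"y":0,"z":-0.07,"twist":0},{"hand":-1,"x":0,"y":0,"z":-0.105,"twist":0},{"hand":-1,"x":0,"y":0,"z":-0.14,"twist":0},{"hand":-1,"x":0,"y":0,"z":-0.175,"twist":0},{"hand":-1,"x":0,"y":0,"z":-0.2,"twist":0},{"hand":-1,"x":0,"y":0,"z":-0.21,"twist":0}]' 60
python3 -c "
from h import *
go(.568,-.102,.262,230.6)"
```

```text
clock: 5.75
position: [0.4657, 0.3539, 0.2665]
tool_rot: [0.001, 0.104, 0.995, 0.001]
force: [0.3, 0.1, -2.0]
opening: 0.175
gripper_force: 58.8
tool shift [-0.1942 -0.425   0.0037] twist -62.51 yaw 168.09 pos [0.4657 0.3539 0.2665] q [0.65  0.335 0.17  1.402 0.    0.858] F [ 0.3  0.1 -2. ] open 0.175 gf 58.79081904888153 t 5.75
```

```bash
python3 -m inch '[{"hand":-1,"x":-0.01,"y":-0.022,"z":0,"twist":-4},{"hand":-1,"x":-0.026,"y":-0.057,"z":0,"twist":-10},{"hand":-1,"x":-0.043,"y":-0.095,"z":0,"twist":-17},{"hand":-1,"x":-0.06,"y":-0.133,"z":0,"twist":-24},{"hand":-1,"x":-0.078,"y":-0.171,"z":0,"twist":-31},{"hand":-1,"x":-0.095,"y":-0.209,"z":0,"twist":-38},{"hand":-1,"x":-0.113,"y":-0.247,"z":0,"twist":-44},{"hand":-1,"x":-0.13,"y":-0.285,"z":0,"twist":-50}]' 60
python3 -c "
from h import *
go(.568,-.102,.262,230.6)"
```

```text
clock: 6.55
position: [0.5332, 0.0461, 0.2626]
tool_rot: [-0.001, -0.328, 0.945, 0.0]
force: [1.7, 0.2, -2.1]
opening: 0.181
gripper_force: 58.9
tool shift [ 0.0646 -0.1377  0.0005] twist -12.26 yaw -141.66 pos [0.5332 0.0461 0.2626] q [ 0.086  0.253  0.043  1.362  0.    -0.583] F [ 1.7  0.2 -2.1] open 0.181 gf 58.90821933746338 t 6.55
```

```bash
python3 -m inch '[{"hand":-1,"x":0.014,"y":-0.035,"z":0,"twist":-4},{"hand":-1,"x":0.03,"y":-0.065,"z":0,"twist":-8},{"hand":-1,"x":0.045,"y":-0.095,"z":0,"twist":-11},{"hand":-1,"x":0.057,"y":-0.12,"z":0,"twist":-12.3},{"hand":-1,"x":0.063,"y":-0.133,"z":0,"twist":-12.3},{"hand":-1,"x":0.0646,"y":-0.1377,"z":0,"twist":-12.3},{"hand":-1,"x":0.0646,"y":-0.1377,"z":0,"twist":-12.3},{"hand":-1,"x":0.0646,"y":-0.1377,"z":0,"twist":-12.3}]' 60
python3 - <<'E'
from h import *
from bench import eyes
import pickle
go(.505,-.179,.262,230.6)
r=eyes.read_camera("wrist");pickle.dump(r,open("w2.pkl","wb"))
cv2.imwrite("pics/w2.png",cv2.resize(r["frame"][:,:,::-1],(800,600),interpolation=cv2.INTER_CUBIC))
E
```

```text
clock: 7.35
position: [0.5675, -0.0994, 0.2631]
tool_rot: [-0.0, -0.426, 0.905, 0.0]
force: [-0.1, -0.1, -2.9]
opening: 0.177
gripper_force: 58.8
tool shift [ 0.1012 -0.0026  0.0011] twist -0.18 yaw -129.58 pos [ 0.5675 -0.0994  0.2631] q [-0.174  0.324  0.144  1.392  0.    -1.054] F [-0.1 -0.1 -2.9] open 0.177 gf 58.8253515958786 t 7.35
```

View pics/w2.png

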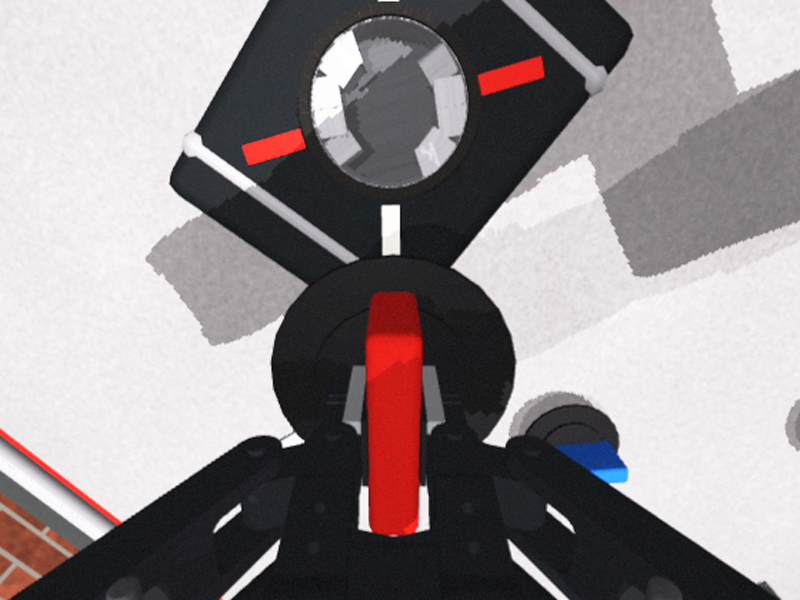

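The wrist view shows the neck's seal ring centred at about (390,103). The red marks are at (511,76) and (273,147), and the white mark at (391,230) is in line with the held grip. The grip's top face is centred on column 394, and its near edge (366–422, 335) is square to the view.

```bash
python3 - <<'E'
from h import *
import pickle
r=pickle.load(open("w2.pkl","rb"))
k=10/7
W=lambda x,y,z:ray(r,cp(x,y,k,0,0),z)
print("inner",(W(312,101.5,.15)+W(468,101.5,.15))/2,np.linalg.norm(W(312,101.5,.15)-W(468,101.5,.15)),(W(390,15,.15)+W(390,188,.15))/2,np.linalg.norm(W(390,15,.15)-W(390,188,.15)))
print("outer",(W(300,103,.15)+W(480,103,.15))/2,np.linalg.norm(W(300,103,.15)-W(480,103,.15)))
a,b=W(511,76,.11),W(273,147,.11);v=a-b
print("red mid",(a+b)/2,np.degrees(np.arctan2(v[1],v[0])))
a,b=W(391,206,.11),W(391,253,.11);v=b-a
print("white dir",np.degrees(np.arctan2(v[1],v[0])))
# held grip: top z = TCP+~.0166
z=.2631+.0166
a=(W(366,335,z)+W(422,335,z))/2
print("grip near top edge mid",a, "cap centre by this", a+ .035*np.array([np.cos(np.radians(50.4)),np.sin(np.radians(50.4)),0]), "w",np.linalg.norm(W(366,335,z)-W(422,335,z)))
E
```

```text
inner [ 0.50238549 -0.1799563   0.15      ] 0.07712982702713808 [ 0.50382862 -0.17823264  0.15      ] 0.07877965195918116
outer [ 0.50281897 -0.17943042  0.15      ] 0.08908411773702568
red mid [ 0.50425165 -0.17880341  0.11      ] 155.8287118514469
white dir 50.31290612937319
grip near top edge mid [ 0.54532828 -0.12537781  0.2797    ] cap centre by this [ 0.56763812 -0.09840984  0.2797    ] w 0.015005250680842238
```

```bash
python3 -m inch '[{"hand":-1,"x":0.025,"y":-0.001,"z":0,"twist":0},{"hand":-1,"x":0.06,"y":-0.002,"z":0,"twist":0},{"hand":-1,"x":0.088,"y":-0.002,"z":0,"twist":0},{"hand":-1,"x":0.1,"y":-0.002,"z":0,"twist":0},{"hand":-1,"x":0.1022,"y":-0.002,"z":0,"twist":0},{"hand":-1,"x":0.1022,"y":-0.002,"z":0.01,"twist":0},{"hand":-1,"x":0.1022,"y":-0.002,"z":0.03,"twist":0},{"hand":-1,"x":0.1022,"y":-0.002,"z":0.043,"twist":0}]' 60
python3 -m inch '[{"hand":-1,"x":0,"y":0,"z":0,"twist":0},{"hand":-1,"x":0,"y":0,"z":0,"twist":0}]' 60 >/dev/null
python3 -c "
from h import *
go(.504,-.1795,.1804,230.6)"
```

```text
clock: 8.2
position: [0.5045, -0.1791, 0.2185]
tool_rot: [-0.0, -0.426, 0.905, 0.001]
force: [0.6, 0.5, -1.9]
opening: 0.182
gripper_force: 58.9
tool shift [0.0003 0.0004 0.0396] twist -0.14 yaw -129.54 pos [ 0.5045 -0.1796  0.22  ] q [-0.342  0.267 -0.046  1.258  0.    -1.223] F [ 0.6  0.5 -1.3] open 0.179 gf 58.78437101840973 t 8.4
```

Well aligned; I'll lower it into the neck.

```bash
python3 -m inch '[{"hand":-1,"x":0,"y":0,"z":0.006,"twist":0},{"hand":-1,"x":0,"y":0,"z":0.012,"twist":0},{"hand":-1,"x":0,"y":0,"z":0.018,"twist":0},{"hand":-1,"x":0,"y":0,"z":0.023,"twist":0},{"hand":-1,"x":0,"y":0,"z":0.027,"twist":0},{"hand":-1,"x":0,"y":0,"z":0.031,"twist":0},{"hand":-1,"x":0,"y":0,"z":0.034,"twist":0},{"hand":-1,"x":0,"y":0,"z":0.034,"twist":0}]' 60
python3 -c "
from h import *
go(.504,-.1795,.1804,230.6)"
```

```text
clock: 9.2
position: [0.5039, -0.1804, 0.1859]
tool_rot: [-0.0, -0.426, 0.905, 0.0]
force: [-0.6, 0.6, -1.9]
opening: 0.176
gripper_force: 58.9
tool shift [-0.0007  0.0005  0.0055] twist -0.21 yaw -129.61 pos [ 0.5039 -0.1804  0.1859] q [-0.344  0.284 -0.113  1.175  0.    -1.223] F [-0.6  0.6 -1.9] open 0.176 gf 58.923967480659485 t 9.2
```

```bash
python3 -m inch '[{"hand":-1,"x":0,"y":0,"z":0.002,"twist":0},{"hand":-1,"x":0,"y":0,"z":0.004,"twist":0},{"hand":-1,"x":0,"y":0,"z":0.0055,"twist":0},{"hand":-1,"x":0,"y":0,"z":0.0065,"twist":0},{"hand":-1,"x":0,"y":0,"z":0.0065,"twist":0}]' 60
python3 -c "
from h import *
go(.504,-.1795,.1804,230.6)"
```

```text
clock: 9.7
position: [0.5042, -0.1804, 0.1799]
tool_rot: [0.0, -0.426, 0.905, -0.0]
force: [-0.0, -0.2, 0.8]
opening: 0.177
gripper_force: 59.4
tool shift [-0.0006  0.0007 -0.0005] twist -0.21 yaw -129.61 pos [ 0.5042 -0.1804  0.1799] q [-0.344  0.287 -0.124  1.159  0.    -1.223] F [-0.  -0.2  0.8] open 0.177 gf 59.424848556518555 t 9.7
```

```bash
python3 -m inch '[{"hand":-1,"x":0,"y":0,"z":0.0005,"twist":4},{"hand":-1,"x":0,"y":0,"z":0.001,"twist":9},{"hand":-1,"x":0,"y":0,"z":0.0015,"twist":14},{"hand":-1,"x":0,"y":0,"z":0.002,"twist":19},{"hand":-1,"x":0,"y":0,"z":0.002,"twist":24},{"hand":-1,"x":0,"y":0,"z":0.0025,"twist":29},{"hand":-1,"x":0,"y":0,"z":0.0025,"twist":34},{"hand":-1,"x":0,"y":0,"z":0.003,"twist":39}]' 60
python3 -c "
from h import *
from bench import sense
go(.504,-.1795,.1804,155.8);print(sense()['torque'])"
```

```text
clock: 10.5
position: [0.5044, -0.1805, 0.1775]
tool_rot: [0.001, -0.098, 0.995, -0.0]
force: [-1.1, -0.5, 4.1]
opening: 0.177
gripper_force: 59.8
tool shift [ 0.0002  0.0011 -0.0029] twist 35.4 yaw -168.8 pos [ 0.5044 -0.1805  0.1775] q [-0.344  0.289 -0.129  1.152  0.    -0.539] F [-1.1 -0.5  4.1] open 0.177 gf 59.842822551727295 t 10.5
[0.18043973 0.2314167  0.12023159]
```

```bash
python3 -m inch '[{"hand":-1,"x":0,"y":0,"z":0,"twist":5},{"hand":-1,"x":0,"y":0,"z":0.0003,"twist":10},{"hand":-1,"x":0,"y":0,"z":0.0005,"twist":15},{"hand":-1,"x":0,"y":0,"z":0.0005,"twist":20},{"hand":-1,"x":0,"y":0,"z":0.0005,"twist":25},{"hand":-1,"x":0,"y":0,"z":0.0005,"twist":30},{"hand":-1,"x":0,"y":0,"z":0.0005,"twist":34},{"hand":-1,"x":0,"y":0,"z":0.0005,"twist":35.5}]' 60
python3 -m inch '[{"hand":-1,"x":0,"y":0,"z":0,"twist":1},{"hand":-1,"x":0,"y":0,"z":0,"twist":1}]' 60 >/dev/null
python3 -c "
from h import *
from bench import sense
go(.504,-.1795,.1804,155.8);print(sense()['torque'])"
python3 -m inch '[{"hand":-1,"x":0,"y":0,"z":0,"twist":1.5},{"hand":-1,"x":0,"y":0,"z":0,"twist":3},{"hand":-1,"x":0,"y":0,"z":0,"twist":3}]' 60 >/dev/null
python3 -c "
from h import *
from bench import sense
go(.504,-.1795,.1804,155.8);print(sense()['torque'])"
```

```text
clock: 11.3
position: [0.5047, -0.1805, 0.1771]
tool_rot: [0.001, 0.21, 0.978, 0.0]
force: [-0.1, 0.2, 5.3]
opening: 0.178
gripper_force: 59.9
tool shift [ 0.001   0.0007 -0.0035] twist -0.87 yaw 154.93 pos [ 0.5046 -0.1805  0.1769] q [-0.344  0.289 -0.13   1.151  0.     0.094] F [0.7 0.2 5.1] open 0.179 gf 60.02066373825073 t 11.5
[ 0.10268002 -0.12391975  0.14215133]
tool shift [ 0.001   0.0006 -0.0035] twist -3.89 yaw 151.91 pos [ 0.5046 -0.1805  0.1769] q [-0.344  0.289 -0.13   1.151  0.     0.147] F [ 0.3 -0.2  5.6] open 0.179 gf 60.038877725601196 t 11.8
[ 0.16112656 -0.04042182  0.01513105]
```

```bash
for i in 1 2; do python3 -m inch '[{"hand":-1,"x":0,"y":0,"z":0,"twist":1},{"hand":-1,"x":0,"y":0,"z":0,"twist":2},{"hand":-1,"x":0,"y":0,"z":0,"twist":2}]' 60 >/dev/null
python3 -c "
from h import *
from bench import sense
go(.504,-.1795,.1804,155.8);print(sense()['torque'],sense()['joint_torque'][5])"; done
```

```text
tool shift [ 0.0011  0.0004 -0.0035] twist -5.85 yaw 149.95 pos [ 0.5048 -0.1804  0.1769] q [-3.440e-01  2.890e-01 -1.300e-01  1.151e+00  1.000e-03  1.810e-01] F [0.6 1.8 5.9] open 0.178 gf 60.02472281455994 t 12.1
[ 0.36441664 -0.21965677  0.13431978] 0.4088512435555458
tool shift [ 0.0011  0.0001 -0.0035] twist -7.77 yaw 148.03 pos [ 0.5049 -0.1802  0.1769] q [-3.43e-01  2.89e-01 -1.30e-01  1.15e+00  1.00e-03  2.15e-01] F [1.4 1.5 4.7] open 0.179 gf 60.918797850608826 t 12.4
[ 0.40077919 -0.37068051  1.094822  ] 1.278184913098812
```

The torque rose to 1.1 N m, so the cap is against its stop. I'll release it and rise.

```bash
python3 -m inch '[{"hand":-0.4,"x":0,"y":0,"z":0,"twist":0},{"hand":0,"x":0,"y":0,"z":0,"twist":0},{"hand":0.2,"x":0,"y":0,"z":0,"twist":0},{"hand":0.2,"x":0,"y":0,"z":0,"twist":0},{"hand":0.2,"x":0,"y":0,"z":-0.01,"twist":0},{"hand":0.2,"x":0,"y":0,"z":-0.04,"twist":0},{"hand":0.2,"x":0,"y":0,"z":-0.08,"twist":0},{"hand":0.2,"x":0,"y":0,"z":-0.12,"twist":0}]'
python3 -m inch '[{"hand":0.2,"x":-0.03,"y":0,"z":0,"twist":0},{"hand":0.2,"x":-0.07,"y":0,"z":0,"twist":0},{"hand":0.2,"x":-0.10,"y":0,"z":0,"twist":0},{"hand":0.2,"x":-0.11,"y":0,"z":0,"twist":0},{"hand":0.2,"x":-0.11,"y":0,"z":0,"twist":0}]'
python3 - <<'E'
from bench import eyes
import cv2,pickle
r=eyes.read_camera("wrist");pickle.dump(r,open("w3.pkl","wb"))
cv2.imwrite("pics/w3.png",cv2.resize(r["frame"][:,:,::-1],(800,600),interpolation=cv2.INTER_CUBIC))
E
```

```text
clock: 13.2
position: [0.5037, -0.1803, 0.2982]
tool_rot: [-0.0, 0.277, 0.961, 0.0]
force: [0.1, 0.5, -0.6]
opening: 0.598
gripper_force: 0.0
clock: 13.7
position: [0.5982, -0.2396, 0.2957]
tool_rot: [-0.0, 0.277, 0.961, 0.0]
force: [1.2, 0.1, 0.1]
opening: 0.6
gripper_force: 0.0
```

View pics/w3.png

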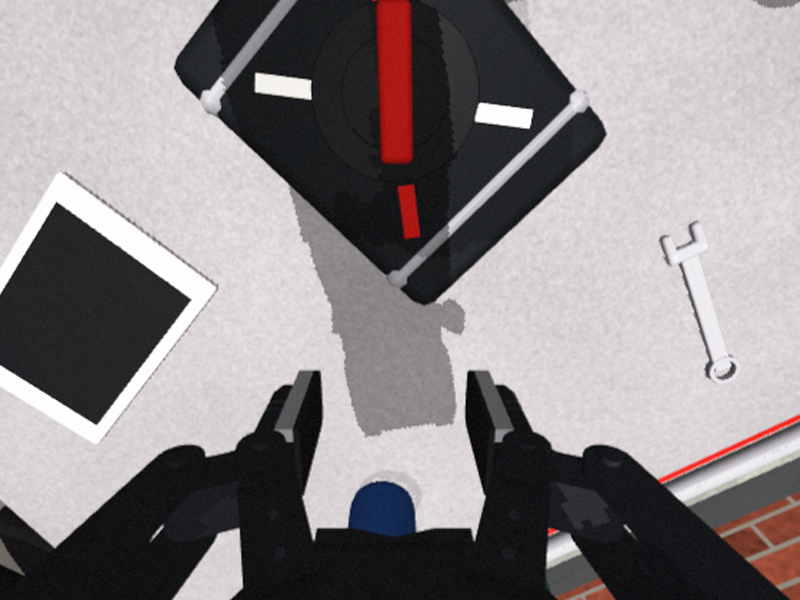

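The wrist view shows the cap seated and released. The grip's edges run (377,0)–(382,162) and (411,0)–(412,162), close to the red mark at (404,185)–(412,238) and a few degrees past it.

```bash
python3 - <<'E'
from h import *
import pickle
r=pickle.load(open("w3.pkl","rb"));k=10/7
W=lambda x,y,z:ray(r,cp(x,y,k,0,0),z)
an=lambda p,q,z:np.degrees(np.arctan2(*(W(*q,z)-W(*p,z))[[1,0]]))
print("grip",an((377,0),(382,162),.194),an((411,0),(412,162),.194),"red",an((406,185),(412,238),.11),"white",an((283,86),(504,116),.11))
c=(W(382,162,.194)+W(412,162,.194))/2;print("grip end",c,np.linalg.norm(W(382,162,.194)-W(412,162,.194)),"centre",c-.035*np.array([np.cos(-.53),np.sin(-.53),0]))
go(.6,-.24,.3,148)
E
```

```text
grip -30.760806163883203 -31.01065214871639 red -24.98655671645452 white 50.7604481450366
grip end [ 0.53474204 -0.19673854  0.194     ] 0.014718385207797446 centre [ 0.50454379 -0.17904487  0.194     ]
tool shift [-0.0027  0.0006 -0.0039] twist -0.12 yaw 147.88 pos [ 0.5974 -0.2391  0.2961] q [-0.381  0.446  0.416  1.542  0.     0.18 ] F [-0.7  0.5  0.3] open 0.601 gf 0.0 t 13.75
```

```bash
python3 -c "
from bench import hand_in
print(hand_in())"
```

```text
the job is handed in; nothing more can be done
None
```

The red-gripped cap is in the filler neck, turned clockwise about 81° to its hard stop and released; its grip sits about 6° past the red marks, the blue-gripped cap was not touched, and the job is handed in (verdict not shown).

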